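Gauge two bearing housings on a go/no-go pin and sort them

TASK

Check the two bearing housings lying loose on the benches on the go/no-go gauge pin, one after the other: lay the housing in the gauge's bed with its bore facing the pin, then, with the fingers behind the end away from the pin and without gripping it, push it gently along the bed over the pin until it stops. One that stops at the step halfway along the pin is good: draw it off and set it flat in the cardboard tray beside the good one already there; one that runs over the step right up to the shoulder at the end block is worn: draw it off and set it flat in the metal bin. Sort each housing before you try the next (one is good and one is worn, but both must be tried), and leave the good housing already in the tray, the caliper and the rolls of tape where they are.

Things in the scene. Friction and masses are not known exactly. Their poses are not given: they have to be found in the camera images.
- gauge: go/no-go gauge fixed to the bench: grey bed plate 220 x 104 x 10 mm, two steel guide rails up to z = 22 mm, and an end block (x = 78..103, y = +-28, up to z = 58) holding a level stepped pin (axis y = 0, z = 30). x: along the pin, the direction of pushing; z up; origin on the underside, the plate spans x = -115..105, y = +-52
- gauge_bed (a point): where to lay a housing (its centre here): point on top of the bed plate, 10 mm above the bench, on the centre line, 49 mm before the entry end, at x = -66 mm of the gauge. Here the rails' inner faces are at y = +-32 mm; from x = -18 to +8 they narrow to +-26 and run straight on to the end block
- gauge_tip (a point): tapered tip of the gauge pin, on its axis; the thin GO part (18 mm diameter) begins here
- gauge_step (a point): on the pin's axis, 35 mm past the tip: the step from the thin GO part to the thick NO-GO part (25 mm diameter). A good housing's leading end stops here
- gauge_shoulder (a point): on the pin's axis, 34.5 mm past the step: the shoulder on the end block. A worn housing's leading end stops here
- housing_a: aluminium bearing housing: a block 84 mm long (x), 50 wide (y), 40 high (z), 0.3 to 0.45 kg, round through-bore along x, its centre 20 mm above the underside; both ends alike; origin: centre of underside. One of the two to be checked; starts on the front of the left or the right bench. Bore 21.5 mm if good, 29.5 mm if worn: the gauge tells.
- housing_b: aluminium bearing housing: a block 84 mm long (x), 50 wide (y), 40 high (z), 0.3 to 0.45 kg, round through-bore along x, its centre 20 mm above the underside; both ends alike; origin: centre of underside. The other one to be checked; starts on the front of the left or the right bench. Bore 21.5 mm if good, 29.5 mm if worn: the gauge tells.
- housing_done: aluminium bearing housing: a block 84 mm long (x), 50 wide (y), 40 high (z), 0.3 to 0.45 kg, round through-bore along x, its centre 20 mm above the underside; both ends alike; origin: centre of underside. A good one checked earlier; it lies flat in the far half (towards -y) of the cardboard tray and stays there.
- good_tray: open shallow cardboard tray, fixed, 202 mm along its x, 251 mm along its y, walls 51 mm high and 4 to 8 mm thick, inner floor 4 mm above its origin; origin: centre of the underside. Good housings go here; its near-side half (towards +y) is free.
- worn_bin: open shallow bin of bare sheet metal, fixed, 166 mm along its x, 126 mm along its y over the rolled rim, 45 mm high; inside 154 x 114 mm, inner floor 3 mm above its origin; origin: centre of the underside. Worn housings go here.
- caliper: bystander: slide caliper, 68 x 230 x 12 mm, lying flat; origin: centre of the underside, long axis y
- tape_masking: bystander: roll of masking tape, 100 mm across, 25 mm high, lying flat; origin: centre of the underside
- tape_black: bystander: roll of black tape, 64 mm across, 19 mm high, lying flat; origin: centre of the underside
There are look-alikes about, which are no part of the job. What is shaped like the housing_b but purple is not meant.

How it is judged:
On the way, in this order (a step that is already met when the one before it is completed fails the run):
1. the first housing is pushed by the end away from the pin along the bed until it stops: the good one at the step of the pin, the worn one at the shoulder (((x of housing_a in the frame of gauge between -0.005 and 0.003 m and y of housing_a in the frame of gauge between -0.004 and 0.004 m and z of housing_a in the frame of gauge between 0.007 and 0.013 m and angle between the x axis of housing_a and the x axis of gauge, either way round below 0.06 rad and x of the grasp point in the frame of gauge below -0.043 m and contact force between the fingers and housing_a above 0.5 N) or (x of housing_b in the frame of gauge between 0.0295 and 0.0375 m and y of housing_b in the frame of gauge between -0.004 and 0.004 m and z of housing_b in the frame of gauge between 0.007 and 0.013 m and angle between the x axis of housing_b and the x axis of gauge, either way round below 0.06 rad and x of the grasp point in the frame of gauge below -0.0085 m and contact force between the fingers and housing_b above 0.5 N))).
2. with the first housing lying in its proper container, the other one is pushed by the end away from the pin along the bed until it stops ((((x of housing_a in the frame of gauge between -0.005 and 0.003 m and y of housing_a in the frame of gauge between -0.004 and 0.004 m and z of housing_a in the frame of gauge between 0.007 and 0.013 m and angle between the x axis of housing_a and the x axis of gauge, either way round below 0.06 rad and x of the grasp point in the frame of gauge below -0.043 m and contact force between the fingers and housing_a above 0.5 N) and (x of housing_b in the frame of worn_bin between -0.055 and 0.055 m and y of housing_b in the frame of worn_bin between -0.04 and 0.04 m and z of housing_b in the frame of worn_bin between -0.003 and 0.009 m and angle between housing_b's own z axis and vertical below 0.12 rad)) or ((x of housing_b in the frame of gauge between 0.0295 and 0.0375 m and y of housing_b in the frame of gauge between -0.004 and 0.004 m and z of housing_b in the frame of gauge between 0.007 and 0.013 m and angle between the x axis of housing_b and the x axis of gauge, either way round below 0.06 rad and x of the grasp point in the frame of gauge below -0.0085 m and contact force between the fingers and housing_b above 0.5 N) and (x of housing_a in the frame of good_tray between -0.07 and 0.07 m and y of housing_a in the frame of good_tray between -0.095 and 0.095 m and z of housing_a in the frame of good_tray between -0.002 and 0.01 m and angle between housing_a's own z axis and vertical below 0.12 rad)))).
At the end, for the whole second after the job is handed in: the good housing (it stopped at the step) lies flat on the floor of the cardboard tray, the worn one (it reached the shoulder) flat on the floor of the metal bin, each tilted under 0.12 rad, released and at rest; the housing checked earlier still lies flat in the cardboard tray (x of housing_a in the frame of good_tray between -0.07 and 0.07 m and y of housing_a in the frame of good_tray between -0.095 and 0.095 m and z of housing_a in the frame of good_tray between -0.002 and 0.01 m and angle between each of housing_a, housing_b, housing_done's own z axis and vertical below 0.12 rad and x of housing_b in the frame of worn_bin between -0.055 and 0.055 m and y of housing_b in the frame of worn_bin between -0.04 and 0.04 m and z of housing_b in the frame of worn_bin between -0.003 and 0.009 m and linear speed of each of housing_a, housing_b below 0.02 m/s and contact force between the fingers and housing_a below 0.05 N and contact force between the fingers and housing_b below 0.05 N and x of housing_done in the frame of good_tray between -0.075 and 0.075 m and y of housing_done in the frame of good_tray between -0.105 and 0.105 m and z of housing_done in the frame of good_tray between -0.002 and 0.01 m); the robot touches nothing.
It fails at once if a housing is forced against the gauge (more than 150 N) (contact force between any of housing_a, housing_b and gauge above 150 N).
It fails at once if the housing checked earlier is shoved about in the tray (more than 3 cm) (distance of housing_done from where it was at the start of the episode above 0.03 m).
It fails at once if the caliper or a roll of tape is moved more than 3 cm (distance of any of caliper, tape_masking, tape_black from where it was at the start of the episode above 0.03 m).
It also fails if it takes over 72 s, if anything falls off the work surface, if the arm or the gripper's body presses on something with over 40 N, if the wrist force passes 120 N, or if a joint passes its speed limit or range.

ROBOT

A 6-joint arm with a two-finger parallel gripper is mounted at the origin on a cart in front of the work surface, level with it; the furniture and walls round the work are solid. World frame = base frame: x ahead of the robot, y to its left, z up, the work surface at z = 0. Lengths are in m, angles in rad, forces in N, time in s.
With the tool pointing down it reaches from about 0.425 to 0.95 m from the base axis. Payload 3.5 kg.
Tool frame: the origin (TCP) lies on the centre line of the jaws, within the pads' length; the fingertips stand 19 mm ahead of it and the grasp point (between the pads) is the TCP; z points along the fingers, y is the line along which they close (so a half turn about z gives the same grasp; the last joint's range is limited). The gripper opens to 85 mm and grips with 20 to 120 N. Pads are 22 mm wide; open, the fingers measure 114 mm over their backs; the gripper's body (76 mm by 85 mm) begins 54 mm behind the grasp point. The pads swing forward as they close: fully open they stand 13 mm farther back than shut.
Start: joints at [0.962, 0.286, 1.577, -0, 1.279, -0.15], TCP at [0.299, 0.605, 0.25] pointing down, gripper open.
Joint ranges: [-2.77, 2.77], [-0.9, 2.22], [0.21, 2.48], [-1.53, 4.67], [0.24, 2.81], [-2.84, 2.84]. Speed limits (rad/s): [2.79, 2.79, 3.14, 3.14, 3.14, 3.14].

INTERFACE

Orientations are given as a unit quaternion [x, y, z, w].
In Python, from plant import ctrl, imaging gives the robot as it stands. The module is installed in compiled form; this text tells all that it offers.
- The arm moves only by the shell command python3 -m handwheel 'ROWS' [OPENING] [FORCE]. ROWS is JSON, one flat list of numbers, 6 for each row, row after row: the shift along the world's x, y, z in units of 150 mm (1.0 is 150 mm), then the turn, a rotation vector about the world's x, y, z in units of 90 degrees (1.0 is 90 degrees). In form: [tx, ty, tz, rx, ry, rz, tx, ty, tz, rx, ry, rz, ...]. A call has 1 to 5 rows; each row shifts and turns the commanded pose from where the row before left it; what a row does not reach is not made up. A row lasts 1/12 s, in which the tool goes at most 41.7 mm and 7.16 degrees, less where a joint would pass 70% of its speed; a pose out of reach is approached as far as the arm can. A call with a number of a shift or a turn outside -1 to 1 is refused whole. A call with a gripper value outside its range is refused whole. OPENING is the opening, from 0 (shut) to 1 (fully open), set as the call begins (- or left out, the last holds). The fingers move at their own pace and stop on an object; FORCE is the grip in N (left out, the last holds). Time passes only in rows, so rows that do not move let the fingers close. It gives the time, the measured TCP pose, the force, the opening and the grip force at its end, in the units of the state.
- ctrl.get_state(): the state, without advancing time (a new reading comes with each control period).
- imaging.read_camera(name): name is "scene" or "side" or "wrist"; returns (picture, depth): 480x640x3 uint8, blue, green, red; 480x640 float32, m along the optical axis (not along the pixel's ray), 0 where there is no reading.
- imaging.get_calibration(name): a dict with "fovy" (degrees; the focal length in pixels is half the picture's height over the tangent of half this angle, whatever the lens; pixels are square), "cx", "cy" (the principal point, pixels), "R" (3x3) and "t" (3): a world point X has camera coordinates R X + t. Camera axes: x right, y down, z forward; pixel columns grow to the right and rows downward; lengths in m; the calibration is good to about 2 mm. A picture is of the moment at which its call begins: read the wrist's pose just before it. get_calibration takes no time and is no camera call; for the wrist camera it gives the pose at the moment of the call.
- ctrl.sign_off(): hands the job in; it is judged then, once.
The state is a dict: "time": time; "qpos": joint angles; "dq": joint speeds; "joint_efforts": joint torques, N m; "eef_pos": TCP position; "tcp_rot": TCP orientation; "contact_force": force on the tool from outside, world axes, zero at the start; "wrist_torque": the same for the moment, N m; "opening": opening from 0.0 (shut) to 1.0 (fully open); "finger_force": force on a finger pad.
Only numpy, scipy, OpenCV 4.12 (cv2) and the standard library are available. Lean on these libraries where they do the work, as an engineer would, in place of code of your own. Each camera call takes 0.05 s, during which the arm holds its last target. There are 200 camera calls.

## Working session

There is one attempt and no reset: what is moved stays moved. The work goes in short steps, Python scripts to look and compute and a shell command to move; the robot and the scene stay as the last step left them, time stands still between calls to the robot, and variables do not carry over. Pictures are saved under pics/ and viewed, at most 13 in all, crops included, and the job is handed in when it is done.

```bash
mkdir -p pics; cat > h.py <<'E'
import numpy as np, cv2
from plant import ctrl, imaging
def cap(n):
    c=imaging.get_calibration(n); p,d=imaging.read_camera(n); return p,d,c
def f(c): return 240/np.tan(np.radians(c['fovy'])/2)
def ray(c,u,v,z):
    R=np.array(c['R']);t=np.array(c['t']);o=-R.T@t
    d=R.T@np.array([(u-c['cx'])/f(c),(v-c['cy'])/f(c),1]); return o+d*(z-o[2])/d[2]
def cloud(d,c):
    R=np.array(c['R']);t=np.array(c['t'])
    v,u=np.mgrid[:480,:640]
    X=np.stack([(u-c['cx'])/f(c)*d,(v-c['cy'])/f(c)*d,d],-1)
    return (X-t)@R
E
python3 - <<'E'
from h import *
import pickle
o={}
for n in('scene','side'):
    p,d,c=cap(n);cv2.imwrite(f'pics/{n}0.png',p);o[n]=(p,d,c);print(n,c['fovy'],-np.array(c['R']).T@c['t'])
pickle.dump(o,open('o.pkl','wb'));print(ctrl.get_state())
E
```

```text
scene 52.579096969275284 [-0.4433573  -0.57023417  0.83738421]
side 43.56356577199564 [ 0.19306788 -1.21343734  1.79735727]
{'time': 0.1, 'qpos': array([ 9.62000617e-01,  2.87135664e-01,  1.57804543e+00,  1.72460869e-05,
        1.27856858e+00, -1.49979832e-01]), 'dq': array([ 0.00104146, -0.00050064, -0.00304974,  0.00056691, -0.00342264,
       -0.00071038]), 'joint_efforts': array([ 9.54846860e-05, -4.07295656e+01, -2.93698686e+01, -1.41903834e-04,
        3.40205559e-03,  9.35420360e-06]), 'eef_pos': array([0.2985876 , 0.60475341, 0.24903834]), 'tcp_rot': array([ 2.27403309e-01,  9.73800068e-01, -9.98761920e-04, -4.07096071e-04]), 'contact_force': array([-0.0103308 , -0.65007686, -0.26647208]), 'wrist_torque': array([ 0.03747846, -0.01973906,  0.05186807]), 'finger_force': 0.0, 'opening': 0.9935086451760687}
```

View pics/scene0.png

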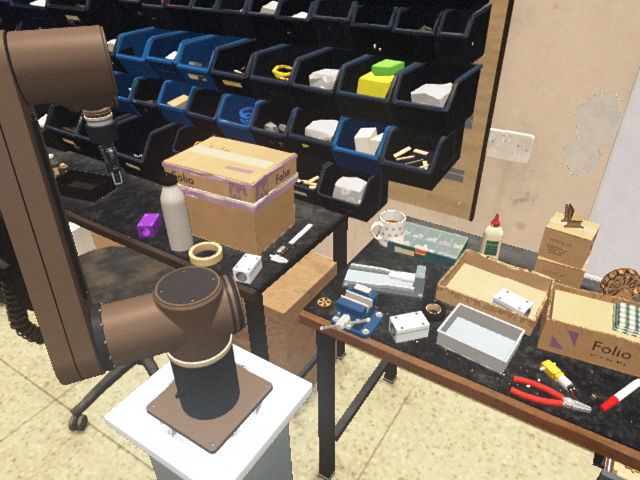

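View pics/side0.png

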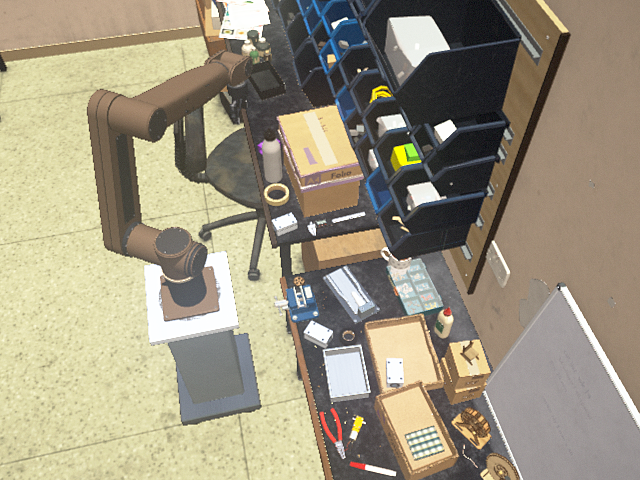

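Scene view. These could be taken for a housing:
- left-bench housing at (247,267)
- right-bench housing at (408,326)
- the one already in the tray at (512,300), which stays
- purple look-alike at (148,224), not meant
- small blue vise at (357,308)

The gauge is at (385,278), the bin at (480,337), and the tray at (495,287). I choose (247,267) and (408,326). Next I'll measure them and check both in a close crop.

```bash
python3 - <<'E'
from h import *
import pickle
o=pickle.load(open('o.pkl','rb'))
seeds={'scene':dict(L=(247,267),R=(408,326),done=(512,300)),'side':dict(L=(285,224),R=(318,334),done=(395,373))}
for n in o:
    p,d,c=o[n];P=cloud(d,c)
    for k,(u,v) in seeds[n].items():
        w=np.s_[v-25:v+25,u-30:u+30]
        Q=P[w].reshape(-1,3);B=p[w].reshape(-1,3).astype(int)
        zt=.044 if k=='done' else .04
        m=(abs(Q[:,2]-zt)<.006)&(B.min(1)>90)&(np.ptp(B,1)<45)
        q=Q[m]; r=cv2.minAreaRect((q[:,:2]*1000).astype(np.float32))
        print(n,k,m.sum(),np.round(r[0],1),np.round(r[1],1),round(r[2],1),'z',np.median(q[:,2]).round(4),'median',np.median(q,0).round(4))
    for nm,pts in dict(scene=dict(bin=(480,340),tray=(470,283),gauge=(370,280),bench=(350,335)),side=dict(bin=(347,372),tray=(400,340),gauge=(348,290),bench=(330,350)))[n].items():
        print(nm,P[pts[1],pts[0]].round(4))
    # scan gauge z levels
a=o['scene'][0][180:420,220:560];b=o['side'][0][200:420,260:460]
cv2.imwrite('pics/crop.png',np.vstack([cv2.resize(a,(680,480))[:, :],]) )
cv2.imwrite('pics/crop2.png',cv2.resize(b,(640,600) if 0 else (545,600),interpolation=2))
E
```

```text
scene L 348 [382.7 217.9] [89.6 55. ] 11.3 z 0.0403 median [0.379  0.2155 0.0403]
scene R 562 [ 396.9 -282. ] [77.5 92.2] 46.7 z 0.0398 median [ 0.3991 -0.2718  0.0398]
scene done 596 [ 569.5 -454.7] [ 84.1 132.1] 77.6 z 0.0435 median [ 0.5975 -0.4598  0.0435]
bin [ 4.698e-01 -4.287e-01  1.000e-04]
tray [ 0.6669 -0.3388  0.0055]
gauge [ 0.5322 -0.0984  0.0072]
bench [ 0.3231 -0.1537 -0.0027]
side L 179 [383.2 210.9] [82.4 59. ] 12.0 z 0.0399 median [0.3812 0.2122 0.0399]
side R 347 [ 412.1 -301.3] [ 78.7 153.4] 24.5 z 0.0402 median [ 0.4047 -0.2812  0.0402]
side done 381 [ 566.8 -469.4] [150.6  90.6] 5.5 z 0.0438 median [ 0.6015 -0.4667  0.0438]
bin [ 0.4639 -0.418   0.0041]
tray [ 0.6658 -0.3458  0.0023]
gauge [ 0.5451 -0.1184  0.0083]
bench [ 0.4231 -0.3511  0.0482]
```

View pics/crop.png

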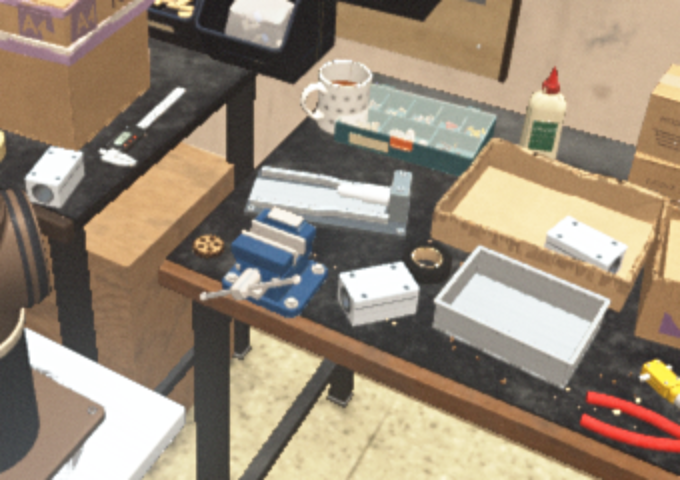

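View pics/crop2.png

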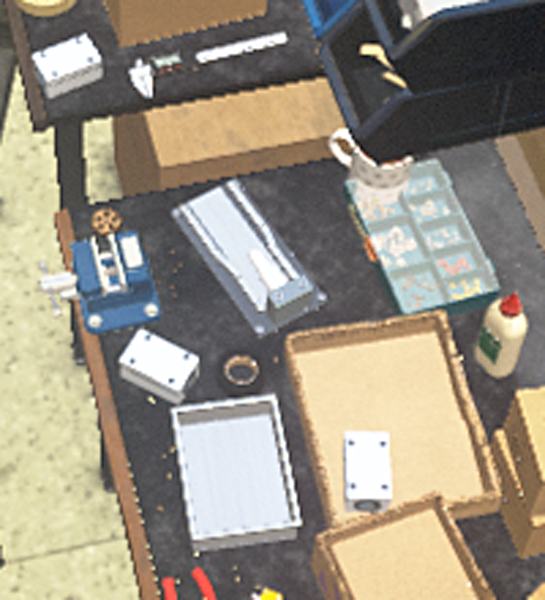

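Close crops confirm the choice. The loose white housings are at crop (55,175) and (378,290), and the gauge is at (330,200) with its end block on the far right at (400,190). Black tape at (428,260) lies just behind the right housing. Now I'll refine the poses.

```bash
python3 - <<'E'
from h import *
import pickle
o=pickle.load(open('o.pkl','rb'))
def comp(P,p,seed,zt,tol,minb=0):
    m=((abs(P[...,2]-zt)<tol)&(p.min(-1)>=minb)).astype(np.uint8)
    n,l,s,ce=cv2.connectedComponentsWithStats(m,connectivity=4)
    u,v=seed; w=l[v-8:v+9,u-8:u+9]; w=w[w>0]
    return l==np.bincount(w).argmax()
S={'scene':dict(L=(247,262,.04),R=(405,321,.04),done=(512,298,.044),block=(420,268,.058),binfl=(480,340,.003),trayfl=(470,283,.004)),
'side':dict(L=(284,221,.04),R=(319,331,.04),done=(395,367,.044),block=(367,306,.058),binfl=(347,372,.003),trayfl=(400,340,.004))}
for n in o:
    p,d,c=o[n];P=cloud(d,c)
    for k,(u,v,z) in S[n].items():
        try: m=comp(P,p,(u,v),z,.005,100 if z in(.04,.044) else 0)
        except Exception as e: print(n,k,'none',P[v,u]);continue
        # drop outline via ray to plane
        ys,xs=np.nonzero(m)
        q=np.array([ray(c,a,b,z)[:2] for a,b in zip(xs,ys)])*1000
        r=cv2.minAreaRect(q.astype(np.float32))
        print(n,k,len(q),np.round(r[0],1),np.round(r[1],1),round(r[2],1))
        if k=='block': print('pixrange',xs.min(),xs.max(),ys.min(),ys.max())
    # gauge plate corners by hand
for nm,(u,v,z) in dict(tl=(172,208,.01),tr=(238,180,.01),br=(327,296,.01),bl=(258,334,.01)).items():
    c=o['side'][2]; print(nm,ray(c,260+u/2.725,200+v/2.7273,z).round(4))
E
```

```text
scene L 338 [381.1 215.6] [90. 54.] 14.6
scene R 541 [ 399.3 -271.6] [56.4 85.4] 47.8
scene done 483 [ 602.  -462.8] [85.2 59. ] 75.1
scene block 123 [ 575.5 -224.8] [62.  24.5] 18.6
pixrange 415 425 265 279
scene binfl 1404 [ 482.2 -424.3] [149.3  81.1] 84.8
scene trayfl 2094 [ 685.2 -404.5] [237.8 142.5] 87.6
side L 150 [382.3 212.2] [80.9 57.4] 17.1
side R 220 [ 401.  -275.2] [53.4 83. ] 47.3
side done 245 [ 606.  -464.5] [79.1 50.5] 76.0
side block 84 [ 579.2 -228.3] [53.3 27.4] 19.6
pixrange 358 374 301 313
side binfl 924 [ 459.3 -417.8] [143.4 111.7] 85.1
side trayfl 1816 [ 657.7 -396. ] [225.  185.1] 87.1
tl [ 0.4726 -0.0429  0.01  ]
tr [ 0.5684 -0.0191  0.01  ]
br [ 0.6333 -0.2178  0.01  ]
bl [ 0.534  -0.2509  0.01  ]
```

```bash
python3 - <<'E'
from h import *
import pickle
o=pickle.load(open('o.pkl','rb'))
for n in o:
    P=cloud(o[n][1],o[n][2]).reshape(-1,3);P=P[o[n][1].ravel()>0]
    for a in np.arange(.2,.7,.05):
        print(n,round(a,2),end=': ')
        for x in np.arange(.2,.8,.05):
            m=(P[:,0]>=x)&(P[:,0]<x+.05)&(P[:,1]>=a)&(P[:,1]<a+.05)&(P[:,2]<.6)
            print(f'{P[m,2].max():.2f}' if m.sum()>3 else ' -- ',end=' ')
        print()
    if n=='side':
      for a in np.arange(-.55,.2,.05):
        print(n,round(a,2),end=': ')
        for x in np.arange(.3,.9,.05):
            m=(P[:,0]>=x)&(P[:,0]<x+.05)&(P[:,1]>=a)&(P[:,1]<a+.05)&(P[:,2]<.6)
            print(f'{P[m,2].max():.2f}' if m.sum()>3 else ' -- ',end=' ')
        print()
E
```

```text
scene 0.2:  --   --  0.04 0.05 0.24 0.25 0.25 0.25 0.33 0.52 0.60 0.60 0.53 
scene 0.25:  --   --  0.00 0.01 0.25 0.25 0.26 0.26 0.32 0.52 0.60 0.58 0.53 
scene 0.3:  --   --  0.03 0.03 0.25 0.26 0.26 0.26 0.32 0.47 0.60 0.59 0.47 
scene 0.35:  --   --  0.03 0.03 0.25 0.26 0.26 0.26 0.32 0.52 0.60 0.60 0.53 
scene 0.4:  --   --  0.03 0.13 0.26 0.26 0.26 0.26 0.32 0.52 0.60 0.60 0.53 
scene 0.45: 0.49 0.50 0.00 0.25 0.26 0.26 0.26 0.26 0.32 0.47 0.60 0.60  --  
scene 0.5: 0.48 0.47 0.48 0.25 0.26 0.26 0.26 0.26 0.32 0.52 0.60 0.59 0.53 
scene 0.55: 0.47 0.45 0.47 0.46 0.25 0.26 0.26 0.26 0.32 0.51 0.60 0.59 0.53 
scene 0.6:  --  0.44 0.34 0.05 0.04 0.00  --   --  0.32 0.47 0.60 0.59  --  
scene 0.65:  --   --  0.33 0.04 0.05 0.03  --   --  0.33 0.52 0.60 0.59 0.53 
side 0.2: -0.73 -0.74 0.05 0.05 0.05 0.26 0.26 0.26 0.33 0.52 0.60 0.58 0.46 
side 0.25: -0.73 -0.73 0.01 0.01 0.25 0.26 0.26 0.26 0.33 0.52 0.53 0.53 0.45 
side 0.3: -0.74 -0.74 0.03 0.03 0.26 0.26 0.26 0.27 0.33 0.48 0.48 0.48 0.46 
side 0.35: 0.60 -0.74 0.03 0.03 0.26 0.26 0.26 0.27 0.32 0.53 0.54 0.53 0.45 
side 0.4: 0.
[... 913 characters left out ...]
60 
side -0.25: 0.02 0.05 0.05 0.01 0.06 0.07 0.07 0.52 0.60 0.60 0.60 0.60 0.60 
side -0.2: 0.09 0.10 0.10 0.02 0.04 0.05 0.33 0.48 0.50 0.59 0.52 0.52 0.60 
side -0.15: 0.09 0.10 0.10 0.03 0.03 0.04 0.32 0.48 0.60 0.60 0.60 0.60 0.46 
side -0.1: 0.01 0.02 0.01 0.03 0.03 0.03 0.32 0.53 0.60 0.60 0.05 0.41 0.39 
side -0.05: 0.01 0.02 0.01 0.02 0.03 0.03 0.33 0.49 0.60 0.60 0.58 0.01 0.04 
side 0.0: -0.03 -0.01  --   --   --   --  0.32 0.48 0.58 0.59  --   --   --  
side 0.05: -0.74 -0.74  --   --   --   --  0.33 0.52 0.53 0.60  --   --   --  
side 0.1: 0.01 0.01 0.01 0.01 0.01 0.01 0.33 0.51 0.53 0.53  --   --   --  
side 0.15: 0.05 0.05 0.05 0.02 0.02 0.02 0.33 0.47 0.50 0.50 -0.25  --   --
```

```bash
python3 - <<'E'
from h import *
import pickle
o=pickle.load(open('o.pkl','rb'))
for n in o:
    P=cloud(o[n][1],o[n][2]).reshape(-1,3)
    m=(P[:,1]>.1)&(P[:,1]<.65)&(P[:,0]>.3)&(P[:,0]<.6)&(abs(P[:,2]-.25)<.02)
    q=P[m]
    for y in np.arange(.16,.6,.02):
        s=q[(q[:,1]>=y)&(q[:,1]<y+.02)]
        if len(s): print(n,round(y,2),'minx',s[:,0].min().round(3),len(s),end=' | ')
    print()
    m=(P[:,1]>.1)&(P[:,1]<.65)&(P[:,0]>.3)&(P[:,0]<.6)&(P[:,2]>.07)&(P[:,2]<.22)
    q=P[m]
    for y in np.arange(.16,.6,.02):
        s=q[(q[:,1]>=y)&(q[:,1]<y+.02)]
        if len(s): print(n,round(y,2),'lowminx',s[:,0].min().round(3),len(s),end=' | ')
    print()
E
```

```text
scene 0.22 minx 0.453 69 | scene 0.24 minx 0.449 322 | scene 0.26 minx 0.448 194 | scene 0.28 minx 0.446 204 | scene 0.3 minx 0.445 190 | scene 0.32 minx 0.444 183 | scene 0.34 minx 0.443 187 | scene 0.36 minx 0.442 180 | scene 0.38 minx 0.443 179 | scene 0.4 minx 0.441 187 | scene 0.42 minx 0.439 172 | scene 0.44 minx 0.438 180 | scene 0.46 minx 0.37 233 | scene 0.48 minx 0.366 222 | scene 0.5 minx 0.372 192 | scene 0.52 minx 0.431 171 | scene 0.54 minx 0.43 165 | scene 0.56 minx 0.435 30 | 
scene 0.22 lowminx 0.452 187 | scene 0.24 lowminx 0.451 1150 | scene 0.26 lowminx 0.445 257 | scene 0.28 lowminx 0.446 240 | scene 0.3 lowminx 0.444 223 | scene 0.32 lowminx 0.444 226 | scene 0.34 lowminx 0.441 220 | scene 0.36 lowminx 0.441 203 | scene 0.38 lowminx 0.439 216 | scene 0.4 lowminx 0.441 216 | scene 0.42 lowminx 0.438 205 | scene 0.44 lowminx 0.362 531 | scene 0.46 lowminx 0.352 724 | scene 0.48 lowminx 0.35 413 | scene 0.5 lowminx 0.354 137 | scene 0.52 lowminx 0.439 3 | scene 0.54 lowminx 0.439 3 | scene 0.56 lowminx 0.44 1 | 
side 0.22 minx 0.453 92 | side 0.24 minx 0.452 234 | 
[... 247 characters left out ...]
44 minx 0.383 152 | side 0.46 minx 0.368 208 | side 0.48 minx 0.367 187 | side 0.5 minx 0.377 171 | side 0.52 minx 0.433 151 | side 0.54 minx 0.43 140 | side 0.56 minx 0.431 44 | 
side 0.22 lowminx 0.451 197 | side 0.24 lowminx 0.452 721 | side 0.26 lowminx 0.448 54 | side 0.28 lowminx 0.446 26 | side 0.3 lowminx 0.445 23 | side 0.32 lowminx 0.446 19 | side 0.34 lowminx 0.443 28 | side 0.36 lowminx 0.442 24 | side 0.38 lowminx 0.441 24 | side 0.4 lowminx 0.441 23 | side 0.42 lowminx 0.439 20 | side 0.44 lowminx 0.358 253 | side 0.46 lowminx 0.352 271 | side 0.48 lowminx 0.351 70 | side 0.5 lowminx 0.361 26 | side 0.52 lowminx 0.43 24 | side 0.54 lowminx 0.431 13 | side 0.56 lowminx 0.431 3 |
```

```bash
python3 -m handwheel '[0,0,0.27,0,0,0.046, 0,0,0.27,0,0,0.046, 0.05,-0.26,0,0,0,0.046, 0.05,-0.26,0,0,0,0.046, 0.05,-0.26,0,0,0,0.046]' 1 60
python3 -m handwheel '[0.05,-0.26,0,0,0,0.046, 0.05,-0.26,0,0,0,0.046, 0.05,-0.26,0,0,0,0.046, 0.05,-0.26,0,0,0,0.046, 0.05,-0.26,0,0,0,0.046]'
python3 -m handwheel '[0.03,-0.105,-0.21,0,0,0, 0.03,-0.105,-0.21,0,0,0, 0.03,-0.105,-0.21,0,0,0, 0.03,-0.105,-0.21,0,0,0, 0.03,-0.105,-0.21,0,0,0]'
python3 - <<'E'
from h import *
p,d,c=cap('wrist');cv2.imwrite('pics/w1.png',p);s=ctrl.get_state()
print(s['time'],s['eef_pos'],s['tcp_rot'],s['contact_force'],c['fovy'],-np.array(c['R']).T@c['t'])
P=cloud(d,c);m=((abs(P[...,2]-.04)<.006)&(p.min(-1)>90)).astype(np.uint8)
n,l,st,ce=cv2.connectedComponentsWithStats(m)
for i in range(1,n):
    if st[i,4]>400:
        q=P[l==i];r=cv2.minAreaRect((q[:,:2]*1000).astype(np.float32));print(st[i,4],np.round(r[0],1),np.round(r[1],1),round(r[2],1),ce[i].round())
E
```

```text
time: 0.52
eef_pos: [0.3213, 0.4873, 0.3318]
tcp_rot: [0.046, 0.999, 0.0, 0.0]
contact_force: [0.9, 0.1, 0.1]
opening: 1.001
finger_force: 0.0
time: 0.93
eef_pos: [0.3585, 0.2914, 0.3308]
tcp_rot: [-0.134, 0.991, -0.0, -0.0]
contact_force: [0.5, 0.5, -0.2]
opening: 1.002
finger_force: 0.0
time: 1.35
eef_pos: [0.3811, 0.2134, 0.1723]
tcp_rot: [-0.131, 0.991, 0.0, 0.0]
contact_force: [0.1, 0.2, -0.1]
opening: 1.0
finger_force: 0.0
1.4 [0.37755369 0.21044892 0.16532273] [-0.13079626  0.99138949 -0.0018147  -0.00599374] [-2.30754537 -1.64022876 -3.85325152] 68.51120499815103 [0.31673367 0.19564722 0.29561836]
7035 [383.6 216.7] [83.1 50.2] 14.3 [327. 238.]
939 [391.2 461.9] [63.4 19.8] 4.3 [615. 321.]
```

View pics/w1.png

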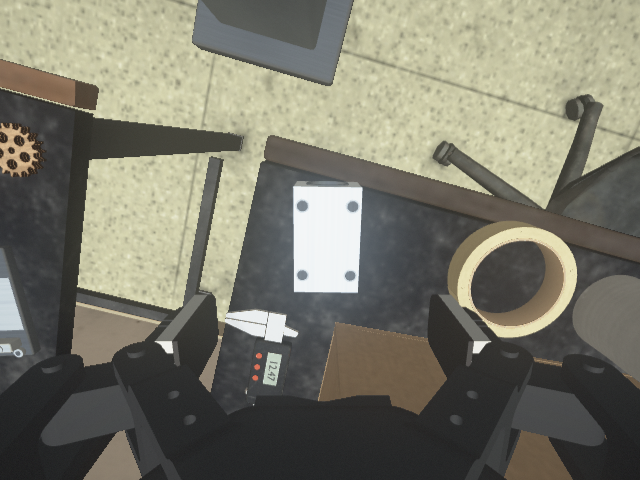

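Wrist view: the white housing is centred at (327,238) under the open jaws. The masking tape at (512,280), the caliper at (260,330) and the box at (400,370) are clear of the finger spots. Going down to grip and lift.

```bash
python3 -m handwheel '[0.006,0.02,-0.2,0,0,-0.008, 0,0,-0.2,0,0,0, 0,0,-0.2,0,0,0, 0,0,-0.2,0,0,0, 0,0,-0.12,0,0,0]' 1 60 | tr '\n' ' '
python3 -m handwheel '[0,0,0,0,0,0, 0,0,0,0,0,0, 0,0,0,0,0,0, 0,0,0,0,0,0, 0,0,0,0,0,0]' 0 60
python3 -m handwheel '[0,0,0,0,0,0, 0,0,0,0,0,0, 0,0,0.1,0,0,0, 0,0,0.2,0,0,0, 0,0,0.2,0,0,0]' 
python3 - <<'E'
from h import *
import pickle
o={}
p,d,c=cap('wrist');s=ctrl.get_state();cv2.imwrite('pics/w2.png',p)
print(s['eef_pos'],s['opening'],s['finger_force'])
P=cloud(d,c)
pickle.dump((p,d,c),open('w2.pkl','wb'))
E
```

```text
time: 1.82 eef_pos: [0.3804, 0.2171, 0.0332] tcp_rot: [-0.125, 0.992, -0.0, -0.002] contact_force: [0.3, 0.6, 0.1] opening: 0.998 finger_force: 0.0 time: 2.23
eef_pos: [0.3838, 0.218, 0.0377]
tcp_rot: [-0.125, 0.992, 0.0, 0.002]
contact_force: [0.1, 0.2, 2.4]
opening: 0.57
finger_force: 65.1
time: 2.65
eef_pos: [0.3801, 0.2168, 0.1099]
tcp_rot: [-0.125, 0.992, -0.0, -0.003]
contact_force: [1.2, 1.2, -3.2]
opening: 0.566
finger_force: 64.4
[0.38484467 0.21841138 0.11701933] 0.5723802965643352 64.59779888391495
```

```bash
python3 -m handwheel '[0.03,-0.06,0.15,0,0,-0.079, 0.08,-0.164,0.1,0,0,-0.079, 0.08,-0.164,0,0,0,-0.079, 0.08,-0.164,0,0,0,-0.079, 0.08,-0.164,0,0,0,-0.079]' | tr '\n' ' '
python3 -m handwheel '[0.08,-0.164,0,0,0,-0.079, 0.08,-0.164,0,0,0,-0.079, 0.08,-0.164,0,0,0,-0.079, 0.08,-0.164,0,0,0,-0.079, 0.08,-0.164,0,0,0,-0.079]' | tr '\n' ' '
python3 -m handwheel '[0.08,-0.164,0,0,0,-0.079, 0.08,-0.164,0,0,0,-0.079, 0.03,-0.1,0,0,0,0, 0,0,0,0,0,0, 0,0,0,0,0,0]'
python3 - <<'E'
from h import *
import pickle
p,d,c=cap('wrist');s=ctrl.get_state();cv2.imwrite('pics/w3.png',p)
print(s['eef_pos'],s['tcp_rot'],s['opening'],s['contact_force'])
pickle.dump((p,d,c),open('w3.pkl','wb'))
E
```

```text
time: 3.12 eef_pos: [0.4346, 0.109, 0.1483] tcp_rot: [0.186, 0.982, 0.0, 0.0] contact_force: [0.5, -0.0, -3.6] opening: 0.569 finger_force: 64.5 time: 3.53 eef_pos: [0.4944, -0.0141, 0.1475] tcp_rot: [0.478, 0.878, -0.0, -0.001] contact_force: [0.7, 0.3, -4.0] opening: 0.569 finger_force: 64.5 time: 3.95
eef_pos: [0.5226, -0.0772, 0.1476]
tcp_rot: [0.58, 0.815, -0.0, -0.001]
contact_force: [0.1, -0.0, -3.4]
opening: 0.569
finger_force: 64.5
[ 0.52228309 -0.07646349  0.14749131] [ 5.79491842e-01  8.14977015e-01 -6.43018268e-05 -1.29067331e-03] 0.5693017422764403 [-0.00560844  0.36345707 -3.66507215]
```

View pics/w3.png

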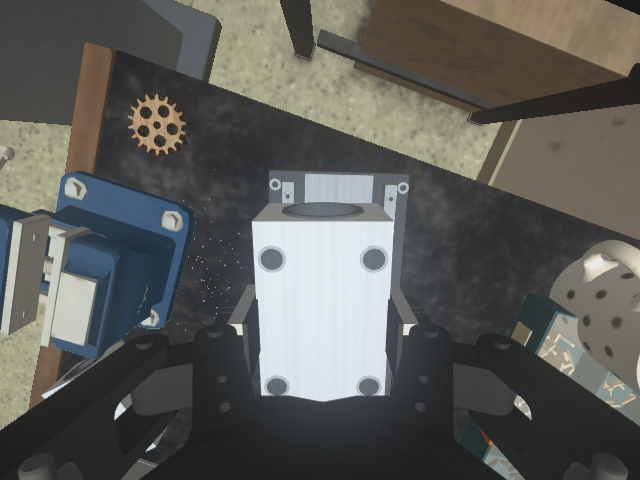

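The housing is held over the bed. The gauge plate's entry edge shows from (270,171) to (409,175), with its right edge running down to (402,285). I'll fit the centre line from those.

```bash
python3 - <<'E'
from h import *
import pickle
p,d,c=pickle.load(open('w3.pkl','rb'))
q=lambda u,v,z:ray(c,u,v,z)[:2]*1000
a,b,e=q(270,171,.01),q(409,175,.01),q(402,285,.01)
print(a,b,e,'width',np.linalg.norm(b-a),'ang y',np.degrees(np.arctan2(*(b-a)[::-1])),'right edge ang',np.degrees(np.arctan2(*(e-b)[::-1])))
mid=(a+b)/2
for th in(-71,-70.5,-72):
    g=np.array([np.cos(np.radians(th)),np.sin(np.radians(th))]);print(th,'bed',mid+49*g,'block',mid+205.5*g)
print('rails inner', q(305,176,.022),q(373,178,.022))
# housing axis in picture
P=cloud(d,c);m=(d>0)&(abs(P[...,2]-.153)<.006)&(p.min(-1)>120)
r=cv2.minAreaRect((P[m][:,:2]*1000).astype(np.float32));print(r,np.median(P[m][:,2]))
for u,v in((330,190),(225,350),(262,180),(400,230)):print(u,v,P[v,u].round(4))
E
```

```text
[470.42438324 -45.03479475] [567.1587216  -14.40173359] [595.47227081 -95.81073887] width 101.4687964555677 ang y 17.571539072574073 right edge ang -70.82264104789697
-71 bed [534.74439199 -76.04867437] block [ 585.69580816 -224.02233145]
-70.5 bed [535.14808852 -75.90769723] block [ 587.38886199 -223.43109059]
-72 bed [533.93338514 -76.32003347] block [ 582.29454476 -225.16037827]
rails inner [495.89318549 -38.90837416] [541.1845842  -24.60023665]
((521.4542236328125, -74.71345520019531), (50.35732650756836, 75.39002990722656), 19.192575454711914) 0.14960100045845767
330 190 [ 0.5163 -0.0436  0.0109]
225 350 [ 0.4934 -0.0749  0.186 ]
262 180 [ 0.4651 -0.055  -0.0026]
400 230 [ 0.5768 -0.0548  0.0098]
```

```bash
python3 -m handwheel '[0.064,0,-0.1,0,0,-0.017, 0,0,-0.2,0,0,0, 0,0,-0.2,0,0,0, 0,0,-0.12,0,0,0, 0,0,0,0,0,0]' | tr '\n' ' '
python3 -m handwheel '[0,0,-0.012,0,0,0, 0,0,-0.012,0,0,0, 0,0,0,0,0,0, 0,0,0,0,0,0]' | tr '\n' ' '
python3 -m handwheel '[0,0,-0.012,0,0,0, 0,0,0,0,0,0, 0,0,0,0,0,0]'
```

```text
time: 4.42 eef_pos: [0.5282, -0.0743, 0.0503] tcp_rot: [0.59, 0.808, -0.002, -0.006] contact_force: [-1.5, 0.6, -3.3] opening: 0.571 finger_force: 64.4 time: 4.75 eef_pos: [0.5341, -0.0773, 0.0535] tcp_rot: [0.591, 0.807, 0.001, 0.002] contact_force: [0.5, -0.2, -4.0] opening: 0.57 finger_force: 64.5 time: 5.0
eef_pos: [0.5331, -0.0773, 0.0503]
tcp_rot: [0.591, 0.807, 0.0, 0.0]
contact_force: [-0.5, -0.7, -2.9]
opening: 0.572
finger_force: 64.5
```

```bash
for i in 1; do python3 -m handwheel '[0,0,-0.01,0,0,0, 0,0,0,0,0,0, 0,0,0,0,0,0]' | tr '\n' ' '
python3 -m handwheel '[0,0,-0.01,0,0,0, 0,0,0,0,0,0, 0,0,0,0,0,0]'| tr '\n' ' '
python3 -m handwheel '[0,0,-0.007,0,0,0, 0,0,0,0,0,0, 0,0,0,0,0,0]'; done
```

```text
time: 5.25 eef_pos: [0.5328, -0.0771, 0.0482] tcp_rot: [0.591, 0.807, -0.0, -0.0] contact_force: [-0.5, 0.5, -2.3] opening: 0.568 finger_force: 64.5 time: 5.5 eef_pos: [0.5331, -0.0772, 0.0478] tcp_rot: [0.591, 0.807, -0.0, -0.0] contact_force: [-3.8, 0.9, 4.8] opening: 0.568 finger_force: 65.4 time: 5.75
eef_pos: [0.5331, -0.0772, 0.0477]
tcp_rot: [0.591, 0.807, -0.0, -0.0]
contact_force: [-7.0, 2.2, 11.5]
opening: 0.566
finger_force: 66.3
```

```bash
python3 -m handwheel '[0,0,0,0,0,0, 0,0,0,0,0,0, 0,0,0,0,0,0]' 0.8 | tr '\n' ' '
python3 -m handwheel '[-0.05,0.156,0,0,0,0, -0.05,0.156,0,0,0,0, -0.05,0.156,0,0,0,0, 0,0,0,0,0,0]' | tr '\n' ' '
python3 -m handwheel '[0,0,-0.02,0,0,0, 0,0,0,0,0,0, 0,0,0,0,0,0, 0,0,0,0,0,0]' 0.3
python3 - <<'E'
from h import *
p,d,c=cap('wrist');s=ctrl.get_state();cv2.imwrite('pics/w4.png',p)
print(s['eef_pos'],s['tcp_rot'],s['opening'],s['contact_force'])
P=cloud(d,c);m=((abs(P[...,2]-.05)<.005)&(p.min(-1)>110)).astype(np.uint8)
n,l,st,ce=cv2.connectedComponentsWithStats(m)
for i in range(1,n):
    if st[i,4]>400:
        q=P[l==i];r=cv2.minAreaRect((q[:,:2]*1000).astype(np.float32));print(st[i,4],np.round(r[0],1),np.round(r[1],1),round(r[2],1),ce[i].round())
E
```

```text
time: 6.0 eef_pos: [0.5334, -0.0773, 0.046] tcp_rot: [0.591, 0.807, 0.0, 0.001] contact_force: [-0.4, 0.2, 0.2] opening: 0.798 finger_force: 0.0 time: 6.33 eef_pos: [0.5084, -0.004, 0.0449] tcp_rot: [0.59, 0.807, -0.0, -0.001] contact_force: [-0.1, -0.4, 0.6] opening: 0.8 finger_force: 0.0 time: 6.67
eef_pos: [0.5109, -0.0078, 0.0429]
tcp_rot: [0.591, 0.806, 0.0, 0.0]
contact_force: [-0.4, -0.6, 0.5]
opening: 0.304
finger_force: 0.0
[ 0.51085984 -0.00776117  0.04293176] [5.91455665e-01 8.06337489e-01 5.20674243e-05 2.18362038e-04] 0.3029306923519879 [ 0.08435352 -0.30738903  0.55976356]
```

View pics/w4.png

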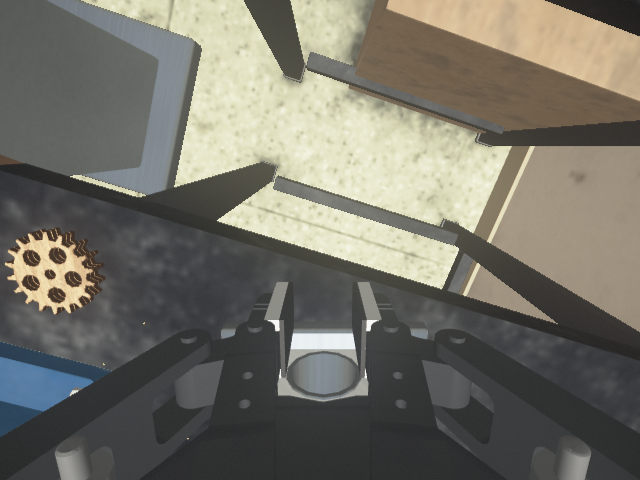

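Wrist view: the fingers straddle the bore at (322,372) of the housing's rear end, clear of it and centred. Pushing along the bed now.

```bash
python3 -m handwheel '[0.016,-0.051,0,0,0,0, 0.016,-0.051,0,0,0,0, 0.016,-0.051,0,0,0,0, 0.016,-0.051,0,0,0,0, 0.016,-0.051,0,0,0,0]' | tr '\n' ' '
python3 -m handwheel '[0.012,-0.038,0,0,0,0, 0.012,-0.038,0,0,0,0, 0.012,-0.038,0,0,0,0, 0.012,-0.038,0,0,0,0]'
python3 -c "
from h import *
s=ctrl.get_state();e=s['eef_pos'][:2]*1000-[552,-140];print(e@[.304,-.953],e@[.953,.304],s['contact_force'],s['finger_force'])"
```

```text
time: 7.13 eef_pos: [0.5226, -0.0458, 0.043] tcp_rot: [0.591, 0.806, 0.0, -0.0] contact_force: [-0.7, 3.0, 2.7] opening: 0.298 finger_force: 1.6 time: 7.47
eef_pos: [0.5297, -0.0684, 0.043]
tcp_rot: [0.591, 0.807, 0.0, -0.0]
contact_force: [-1.0, 3.1, 2.5]
opening: 0.301
finger_force: 1.8
-75.01989723470052 0.5678396529042352 [-1.01375838  3.07361001  2.50988393] 1.8315864291071193
```

```bash
cat > g.py <<'E'
from h import *
s=ctrl.get_state();e=s['eef_pos'][:2]*1000-[552,-140];print(s['time'],'gx',(e@[.304,-.953]).round(1),'gy',(e@[.953,.304]).round(1),s['contact_force'].round(1),s['finger_force'])
E
python3 -m handwheel '[0.01,-0.032,0,0,0,0, 0.01,-0.032,0,0,0,0, 0.01,-0.032,0,0,0,0, 0,0,0,0,0,0]' >/dev/null; python3 g.py
python3 -m handwheel '[0.006,-0.019,0,0,0,0, 0.006,-0.019,0,0,0,0, 0,0,0,0,0,0]' >/dev/null; python3 g.py
python3 -m handwheel '[0.006,-0.019,0,0,0,0, 0,0,0,0,0,0]' >/dev/null; python3 g.py
```

```text
7.8 gx -59.0 gy 0.6 [ 0.6 -0.5  0.9] 0.0
8.05 gx -53.8 gy 0.4 [-0.1  0.3 -0.2] 0.33363055719746626
8.2167 gx -50.9 gy 0.4 [-0.5  1.8  0.3] 0.49213678683372564
```

```bash
for i in 1; do python3 -m handwheel '[0.006,-0.019,0,0,0,0, 0,0,0,0,0,0]' >/dev/null; python3 g.py
python3 -m handwheel '[0.006,-0.019,0,0,0,0, 0,0,0,0,0,0]' >/dev/null; python3 g.py
python3 -m handwheel '[0.006,-0.019,0,0,0,0, 0,0,0,0,0,0]' >/dev/null; python3 g.py; done
```

```text
8.3833 gx -47.9 gy 0.4 [-0.6  0.6 -0.3] 0.47302730728915776
8.55 gx -44.9 gy 0.4 [-0.   1.3 -0. ] 0.42617893613169144
8.7167 gx -41.8 gy 0.4 [-0.2 -0.1  1. ] 0.39998531341552734
```

It ran past the step, so it is worn. On to the shoulder.

```bash
python3 -m handwheel '[0.006,-0.019,0,0,0,0, 0.006,-0.019,0,0,0,0, 0.006,-0.019,0,0,0,0, 0.006,-0.019,0,0,0,0, 0,0,0,0,0,0]' >/dev/null; python3 g.py
python3 -m handwheel '[0.006,-0.019,0,0,0,0, 0.006,-0.019,0,0,0,0, 0,0,0,0,0,0]' >/dev/null; python3 g.py
python3 -m handwheel '[0.004,-0.012,0,0,0,0, 0,0,0,0,0,0]' >/dev/null; python3 g.py
python3 -m handwheel '[0.004,-0.012,0,0,0,0, 0,0,0,0,0,0]' >/dev/null; python3 g.py
```

```text
9.1333 gx -29.5 gy 0.4 [ 0.6  1.  -0.3] 0.0757089514809195
9.3833 gx -23.7 gy 0.4 [ 0.1 -0.5  0.4] 0.17851484602942946
9.55 gx -22.2 gy 0.4 [-0.8  1.3  0.4] 0.5497173559797375
9.7167 gx -20.4 gy 0.4 [-0.6  2.  -0.3] 0.8026470873255676
```

```bash
python3 -m handwheel '[0.004,-0.012,0,0,0,0, 0,0,0,0,0,0]' >/dev/null; python3 g.py
python3 -m handwheel '[0.004,-0.012,0,0,0,0, 0,0,0,0,0,0]' >/dev/null; python3 g.py
python3 -m handwheel '[0.004,-0.012,0,0,0,0, 0,0,0,0,0,0]' >/dev/null; python3 g.py
```

```text
9.8833 gx -19.3 gy 0.4 [-0.8  3.8  2.7] 2.3522144928028865
10.05 gx -19.2 gy 0.4 [-2.7 10.6  6.8] 5.303156660302193
10.2167 gx -19.2 gy 0.4 [-5.3 15.4  8.8] 8.149637643364258
```

It stopped at the shoulder: gx is -19.2 against -19.5 predicted, with a firm reaction. Now grip it, draw it off, and lift.

```bash
python3 -m handwheel '[-0.012,0.038,0.032,0,0,0, 0,0,0,0,0,0, 0,0,0,0,0,0, 0,0,0,0,0,0]' 0.85 | tr '\n' ' '
python3 -m handwheel '[0.039,-0.122,0,0,0,0, 0.039,-0.122,0,0,0,0, 0.039,-0.122,0,0,0,0, 0,0,0,0,0,0]' >/dev/null; python3 g.py
python3 -m handwheel '[0,0,0,0,0,0, 0,0,0,0,0,0, 0,0,0,0,0,0, 0,0,0,0,0,0, 0,0,0,0,0,0]' 0 60
```

```text
time: 10.55 eef_pos: [0.5466, -0.1207, 0.0479] tcp_rot: [0.591, 0.807, -0.0, 0.001] contact_force: [0.9, 0.1, -0.1] opening: 0.837 finger_force: 0.0 10.8833 gx 40.9 gy 0.8 [ 0.5 -0.1  0.7] 0.0
time: 11.3
eef_pos: [0.5636, -0.1744, 0.0477]
tcp_rot: [0.591, 0.807, -0.0, 0.0]
contact_force: [1.0, -0.7, -0.2]
opening: 0.572
finger_force: 65.4
```

```bash
python3 -m handwheel '[-0.02,0.063,0,0,0,0, -0.04,0.126,0,0,0,0, -0.04,0.126,0,0,0,0, -0.04,0.126,0,0,0,0, -0.04,0.126,0,0,0,0]' >/dev/null; python3 g.py
python3 -m handwheel '[-0.02,0.063,0,0,0,0, 0,0,0.1,0,0,0, 0,0,0.25,0,0,0, 0,0,0.25,0,0,0, 0,0,0.25,0,0,0]'; python3 g.py
python3 - <<'E'
from h import *
import pickle
p,d,c=cap('side');pickle.dump((p,d,c),open('s2.pkl','wb'))
P=cloud(d,c)
def comp(m,name):
    n,l,st,ce=cv2.connectedComponentsWithStats(m.astype(np.uint8))
    for i in range(1,n):
        if st[i,4]>60:
            q=P[l==i];r=cv2.minAreaRect((q[:,:2]*1000).astype(np.float32));print(name,st[i,4],np.round(r[0],1),np.round(r[1],1),round(r[2],1),ce[i].round())
b=(P[...,1]<-.22)&(P[...,1]>-.6)&(P[...,0]>.33)&(P[...,0]<.8)
comp(b&(abs(P[...,2]-.045)<.005)&(p.min(-1)>90)&(np.ptp(p.astype(int),-1)<40),'z45')
comp(b&(abs(P[...,2]-.051)<.006)&(np.ptp(p.astype(int),-1)>40),'card')
E
```

```text
11.7167 gx -53.9 gy 0.5 [ 1.2 -1.8 -0.9] 65.43556898832321
time: 12.13
eef_pos: [0.5316, -0.0788, 0.1743]
tcp_rot: [0.591, 0.807, -0.001, -0.003]
contact_force: [0.8, -1.0, -3.6]
opening: 0.571
finger_force: 65.0
12.1333 gx -64.5 gy -0.8 [ 0.8 -1.  -3.6] 65.01311838626862
z45 107 [ 395.2 -271.7] [51.2 66.4] 45.6 [315. 331.]
z45 280 [ 605.5 -465.9] [85.2 50.7] 75.5 [395. 371.]
card 81 [ 748.7 -350.8] [121.8  16.1] 89.3 [426. 329.]
card 133 [ 734.4 -522. ] [ 37.  154.6] 1.8 [442. 375.]
```

```bash
python3 - <<'E'
from h import *
import pickle
o=pickle.load(open('o.pkl','rb'))
sc=[(482,248),(608,297),(567,358),(435,305)]; si=[(172,405),(275,396),(300,527),(187,540)]
for n,l,f2 in(('scene',sc,lambda a:(220+a[0]/2,180+a[1]/2)),('side',si,lambda a:(260+a[0]/2.725,200+a[1]/2.7273))):
    c=o[n][2];q=np.array([ray(c,*f2(a),.045)[:2]*1000 for a in l]);print(n,q.round(1).tolist(),q.mean(0),[np.linalg.norm(q[i]-q[i-1]).round(1) for i in range(4)])
    r=cv2.minAreaRect(q.astype(np.float32));print(r)
# depth-based: floor & wall points of the bin
for n in o:
    p,d,c=o[n];P=cloud(d,c)
    m=(P[...,2]>.035)&(P[...,2]<.055)&(P[...,0]>.37)&(P[...,0]<.56)&(P[...,1]>-.53)&(P[...,1]<-.315)
    q=P[m][:,:2]*1000;print(n,m.sum(),cv2.minAreaRect(q.astype(np.float32)),q.min(0),q.max(0))
E
```

```text
scene [[519.7, -357.9], [511.7, -511.8], [390.7, -497.2], [393.2, -345.5]] [ 453.82234335 -428.09897031] [np.float64(127.0), np.float64(154.1), np.float64(121.9), np.float64(151.7)]
((452.4737548828125, -428.636962890625), (159.9464111328125, 126.89993286132812), 87.04178619384766)
side [[403.2, -339.3], [525.3, -355.6], [509.3, -520.6], [381.4, -506.5]] [ 454.78136813 -430.51901539] [np.float64(168.6), np.float64(123.2), np.float64(165.8), np.float64(128.7)]
((456.07171630859375, -431.2305908203125), (168.60621643066406, 128.6612548828125), 82.57508087158203)
scene 1304 ((472.994384765625, -420.8846130371094), (212.23292541503906, 172.80149841308594), 89.27299499511719) [ 385.55569057 -528.08049046] [ 559.98418831 -315.8004925 ]
side 526 ((475.0111389160156, -422.023193359375), (212.05712890625, 172.33624267578125), 89.0221176147461) [ 387.51081457 -529.47289362] [ 559.85880572 -315.07162681]
```

```bash
python3 -m handwheel '[-0.051,-0.234,0,0,0,-0.026, -0.051,-0.234,0,0,0,-0.026, -0.051,-0.234,0,0,0,-0.026, -0.051,-0.234,0,0,0,-0.026, -0.051,-0.234,0,0,0,-0.026]' | tr '\n' ' '
python3 -m handwheel '[-0.051,-0.234,0,0,0,-0.026, -0.051,-0.234,0,0,0,-0.026, -0.051,-0.234,0,0,0,-0.026, -0.051,-0.234,0,0,0,-0.026, -0.051,-0.234,0,0,0,-0.026]' | tr '\n' ' '
python3 -m handwheel '[0,0,0,0,0,0, 0,0,0,0,0,0, 0,0,0,0,0,0]'
python3 - <<'E'
from h import *
import pickle
p,d,c=cap('wrist');cv2.imwrite('pics/w5.png',p);pickle.dump((p,d,c),open('w5.pkl','wb'))
p,d,c=cap('side');cv2.imwrite('pics/s5.png',p)
E
```

```text
time: 12.6 eef_pos: [0.4939, -0.2558, 0.1734] tcp_rot: [0.671, 0.742, 0.0, -0.002] contact_force: [0.6, -0.4, -3.4] opening: 0.568 finger_force: 65.0 time: 13.02 eef_pos: [0.4559, -0.4313, 0.173] tcp_rot: [0.743, 0.669, 0.0, -0.002] contact_force: [0.9, 0.9, -3.6] opening: 0.572 finger_force: 65.0 time: 13.27
eef_pos: [0.4565, -0.4299, 0.1732]
tcp_rot: [0.742, 0.67, 0.001, -0.002]
contact_force: [0.0, 0.1, -3.7]
opening: 0.568
finger_force: 65.0
```

View pics/w5.png

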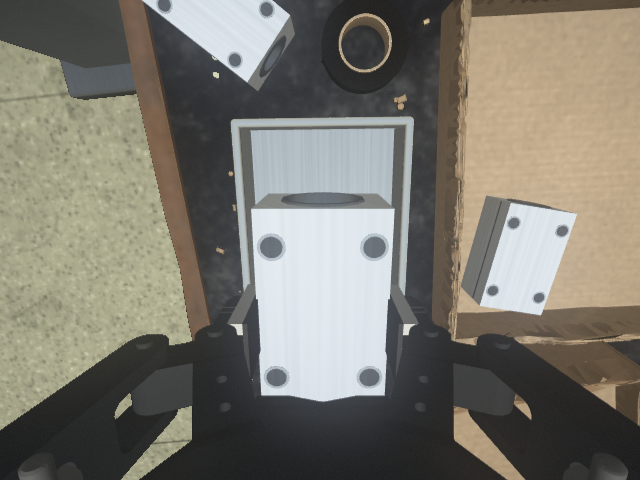

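The bin rim shows with far corners at (232,120) and (413,118), and the housing is over it. In the tray, the done housing is at (525,255).

```bash
python3 - <<'E'
from h import *
import pickle
p,d,c=pickle.load(open('w5.pkl','rb'));q=lambda u,v,z=.045:ray(c,u,v,z)[:2]*1000
a,b,e,g=q(232,120),q(413,118),q(244,285),q(402,285)
print(a,b,e,g,np.linalg.norm(a-b));
ax=(e-a)/np.linalg.norm(e-a)+(g-b)/np.linalg.norm(g-b);ax/=np.linalg.norm(ax);ang=np.degrees(np.arctan2(ax[1],ax[0]))
per=np.degrees(np.arctan2(*(b-a)[::-1]));print('long ang',ang,'short ang',per,'centre',(a+b)/2+83*ax)
P=cloud(d,c);m=(abs(P[...,2]-.175)<.008)&(p.min(-1)>120);print(cv2.minAreaRect((P[m][:,:2]*1000).astype(np.float32)),np.median(P[m],0))
print('tray: near-left inner corner',q(470,12,.051),q(458,335,.051),'done far corners',q(575,212,.044),q(486,196,.044))
E
```

```text
[ 403.59562995 -341.73320172] [ 525.63538448 -352.89107712] [ 392.61972881 -461.16259971] [ 513.05234425 -473.30724695] 122.54876526177306
long ang -95.60821965252781 short ang -5.223926637106922 centre [ 456.50427627 -429.91485083]
((455.0541687011719, -424.8845520019531), (79.97080993652344, 57.46200942993164), 84.28897857666016) [ 0.45743164 -0.41902005  0.17527148]
tray: near-left inner corner [ 561.11137244 -294.96672605] [ 553.40329329 -516.82075037] done far corners [ 640.54419257 -429.47739094] [ 576.12859137 -411.24865362]
```

```bash
python3 -m handwheel '[0,0,-0.2,0,0,0, 0,0,-0.25,0,0,0, 0,0,-0.25,0,0,0, 0,0,-0.14,0,0,0, 0,0,0,0,0,0]' | tr '\n' ' '
python3 -m handwheel '[0,0,0,0,0,0, 0,0,-0.015,0,0,0, 0,0,0,0,0,0, 0,0,0,0,0,0]' | tr '\n' ' '
python3 -m handwheel '[0,0,-0.012,0,0,0, 0,0,0,0,0,0, 0,0,0,0,0,0]'
```

```text
time: 13.78 eef_pos: [0.4554, -0.4267, 0.0433] tcp_rot: [0.742, 0.671, 0.001, -0.005] contact_force: [-0.4, 0.9, -3.5] opening: 0.573 finger_force: 65.0 time: 14.12 eef_pos: [0.4581, -0.4322, 0.0492] tcp_rot: [0.742, 0.67, -0.0, 0.002] contact_force: [0.5, 0.1, -3.1] opening: 0.572 finger_force: 65.0 time: 14.37
eef_pos: [0.4572, -0.4314, 0.0455]
tcp_rot: [0.742, 0.67, -0.0, 0.0]
contact_force: [-0.6, -0.3, -2.9]
opening: 0.57
finger_force: 65.0
```

```bash
python3 -m handwheel '[0,0,-0.016,0,0,0, 0,0,0,0,0,0, 0,0,0,0,0,0]' | tr '\n' ' '
python3 -m handwheel '[0,0,-0.012,0,0,0, 0,0,0,0,0,0, 0,0,0,0,0,0]' | tr '\n' ' '
python3 -m handwheel '[0,0,-0.008,0,0,0, 0,0,0,0,0,0, 0,0,0,0,0,0]'
```

```text
time: 14.62 eef_pos: [0.457, -0.4311, 0.0424] tcp_rot: [0.742, 0.67, 0.0, -0.0] contact_force: [-1.0, 0.4, -3.4] opening: 0.573 finger_force: 65.0 time: 14.87 eef_pos: [0.4571, -0.4313, 0.0408] tcp_rot: [0.742, 0.67, 0.0, -0.0] contact_force: [-0.6, 0.1, -2.9] opening: 0.566 finger_force: 65.0 time: 15.12
eef_pos: [0.4572, -0.4313, 0.0407]
tcp_rot: [0.742, 0.67, -0.0, -0.0]
contact_force: [-2.7, 3.2, 5.3]
opening: 0.572
finger_force: 65.9
```

```bash
python3 -m handwheel '[0,0,0,0,0,0, 0,0,0,0,0,0, 0,0,0,0,0,0]' 0.74 | tr '\n' ' '
python3 -m handwheel '[0,0,0.1,0,0,0, 0,0,0.2,0,0,0, 0,0,0.27,0,0,0, 0,0,0.27,0,0,0]' | tr '\n' ' '
python3 -m handwheel '[-0.04,0.1,0,0,0,0.075, -0.05,0.14,0,0,0,0.075, -0.05,0.14,0,0,0,0.075, -0.05,0.14,0,0,0,0.075, -0.05,0.14,0,0,0,0.075]' 1 | tr '\n' ' '
python3 -m handwheel '[-0.05,0.14,0,0,0,0.075, -0.05,0.14,0,0,0,0.075, -0.04,0.115,0,0,0,0.075, 0,0,0,0,0,0, 0,0,0,0,0,0]'
python3 - <<'E'
from h import *
p,d,c=cap('wrist');cv2.imwrite('pics/w6.png',p)
P=cloud(d,c)
for z in(.04,.043):
  m=((abs(P[...,2]-z)<.005)&(p.min(-1)>90)).astype(np.uint8)
  n,l,st,ce=cv2.connectedComponentsWithStats(m)
  for i in range(1,n):
    if st[i,4]>1000:
        q=P[l==i];r=cv2.minAreaRect((q[:,:2]*1000).astype(np.float32));print(z,st[i,4],np.round(r[0],1),np.round(r[1],1),round(r[2],1),ce[i].round(),np.median(q[:,2]))
E
```

```text
time: 15.37 eef_pos: [0.4575, -0.4318, 0.0399] tcp_rot: [0.742, 0.67, -0.0, 0.001] contact_force: [-0.8, 0.5, -0.4] opening: 0.741 finger_force: 0.0 time: 15.7 eef_pos: [0.4567, -0.4308, 0.1669] tcp_rot: [0.742, 0.67, 0.0, -0.001] contact_force: [0.8, -0.3, 0.5] opening: 0.739 finger_force: 0.0 time: 16.12 eef_pos: [0.421, -0.3317, 0.167] tcp_rot: [0.513, 0.858, -0.0, 0.001] contact_force: [0.7, 0.7, 0.2] opening: 0.997 finger_force: 0.0 time: 16.53
eef_pos: [0.4004, -0.273, 0.1668]
tcp_rot: [0.358, 0.934, -0.001, 0.001]
contact_force: [-0.1, 0.2, 0.5]
opening: 1.003
finger_force: 0.0
0.04 7375 [ 403.2 -271.8] [50.1 83.9] 47.2 [327. 235.] 0.039737704514546786
0.04 1996 [ 563.1 -179.5] [52.1 72.2] 18.7 [546. 315.] 0.03885736886293228
0.04 1140 [ 456.  -366.1] [ 44.7 114.1] 85.9 [284. 340.] 0.04391858397690544
0.04 2324 [ 457.  -410.9] [51.6 46.8] 84.1 [243. 386.] 0.042698558470362066
0.043 7295 [ 403.4 -271.9] [50.1 82.8] 47.0 [327. 236.] 0.039749118902958035
0.043 1325 [ 563.  -182.6] [50.7 66.9] 19.4 [541. 325.] 0.040812900256504164
0.043 1364 [ 456.  -366.1] [ 44.7 114.1] 85.9 [283. 339.] 0.04410363284918941
0.043 2179 [ 454.9 -409.8] [49.5 42.8] 83.2 [242. 387.] 0.042758892642861014
```

View pics/w6.png

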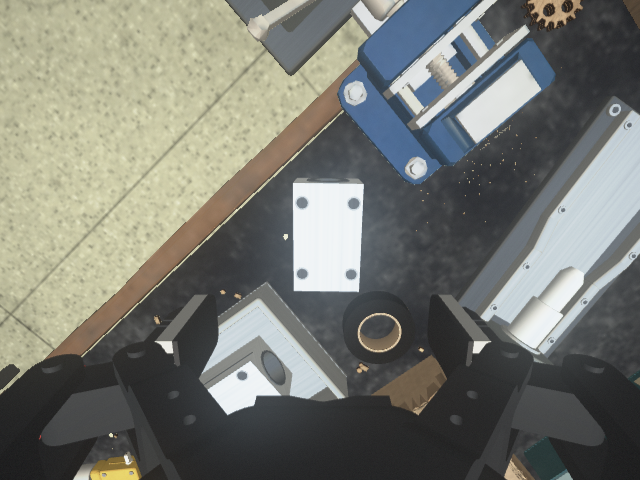

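The housing is centred at (327,236). Black tape at (377,328) and the bin corner at (265,285) lie below the finger spots, so they are clear, and the worn housing lies flat in the bin. Gripping now.

```bash
python3 -m handwheel '[0.019,0.007,-0.2,0,0,-0.01, 0,0,-0.22,0,0,0, 0,0,-0.22,0,0,0, 0,0,-0.15,0,0,0, 0,0,-0.08,0,0,0]' 1 60 | tr '\n' ' '
python3 -m handwheel '[0,0,0,0,0,0, 0,0,0,0,0,0, 0,0,0,0,0,0, 0,0,0,0,0,0, 0,0,0,0,0,0]' 0 60 | tr '\n' ' '
python3 -m handwheel '[0,0,0,0,0,0, 0,0,0,0,0,0, 0,0,0.1,0,0,0, 0,0,0.25,0,0,0, 0,0,0.25,0,0,0]' 
python3 -m handwheel '[0,0,0.2,0,0,0, 0,0,0,0,0,0, 0,0,0,0,0,0]'
```

```text
time: 17.0 eef_pos: [0.402, -0.2719, 0.0322] tcp_rot: [0.366, 0.931, 0.001, -0.002] contact_force: [0.1, -0.6, -0.4] opening: 1.0 finger_force: 0.0 time: 17.42 eef_pos: [0.4042, -0.2735, 0.037] tcp_rot: [0.365, 0.931, -0.001, 0.002] contact_force: [0.2, -1.0, 0.6] opening: 0.569 finger_force: 65.3 time: 17.83
eef_pos: [0.4008, -0.2697, 0.1232]
tcp_rot: [0.365, 0.931, 0.002, -0.004]
contact_force: [0.5, -0.3, -3.3]
opening: 0.57
finger_force: 64.7
time: 18.08
eef_pos: [0.4034, -0.2722, 0.1565]
tcp_rot: [0.364, 0.931, -0.001, 0.001]
contact_force: [-0.0, 0.5, -3.1]
opening: 0.571
finger_force: 64.8
```

```bash
python3 -m handwheel '[0.06,0.1,0.06,0,0,-0.047, 0.13,0.2,0.06,0,0,-0.047, 0.13,0.2,0,0,0,-0.047, 0.13,0.2,0,0,0,-0.047, 0.13,0.2,0,0,0,-0.047]' | tr '\n' ' '
python3 -m handwheel '[0.13,0.2,0,0,0,-0.047, 0.13,0.185,0,0,0,-0.047, 0.02,0.016,0,0,0,0, 0,0,0,0,0,0, 0,0,0,0,0,0]'
python3 g.py
```

```text
time: 18.5 eef_pos: [0.4886, -0.1346, 0.1699] tcp_rot: [0.531, 0.847, -0.0, -0.003] contact_force: [0.0, -0.3, -3.6] opening: 0.57 finger_force: 64.8 time: 18.92
eef_pos: [0.5302, -0.0763, 0.1704]
tcp_rot: [0.59, 0.808, -0.001, -0.003]
contact_force: [-0.1, 0.5, -2.6]
opening: 0.57
finger_force: 64.8
18.9167 gx -67.3 gy -1.4 [-0.1  0.5 -2.6] 64.81177657842636
```

```bash
python3 -m handwheel '[0.012,-0.003,-0.15,0,0,0, 0,0,-0.22,0,0,0, 0,0,-0.22,0,0,0, 0,0,-0.18,0,0,0, 0,0,0,0,0,0]' >/dev/null
python3 -m handwheel '[0,0,-0.01,0,0,0, 0,0,0,0,0,0, 0,0,0,0,0,0]' | tr '\n' ' '
python3 -m handwheel '[0,0,-0.015,0,0,0, 0,0,0,0,0,0, 0,0,0,0,0,0]' | tr '\n' ' '
python3 -m handwheel '[0,0,-0.01,0,0,0, 0,0,0,0,0,0, 0,0,0,0,0,0]'
```

```text
time: 19.58 eef_pos: [0.5353, -0.0784, 0.0585] tcp_rot: [0.591, 0.807, 0.001, 0.002] contact_force: [0.5, 0.7, -2.4] opening: 0.566 finger_force: 64.8 time: 19.83 eef_pos: [0.5344, -0.0775, 0.0551] tcp_rot: [0.59, 0.807, 0.0, 0.001] contact_force: [0.7, -0.6, -3.6] opening: 0.572 finger_force: 64.8 time: 20.08
eef_pos: [0.5337, -0.0772, 0.0524]
tcp_rot: [0.59, 0.807, -0.0, -0.0]
contact_force: [0.3, -0.6, -3.0]
opening: 0.569
finger_force: 64.8
```

```bash
python3 -m handwheel '[0,0,-0.022,0,0,0, 0,0,0,0,0,0, 0,0,0,0,0,0]' | tr '\n' ' '
python3 -m handwheel '[0,0,-0.012,0,0,0, 0,0,0,0,0,0, 0,0,0,0,0,0]' | tr '\n' ' '
python3 -m handwheel '[0,0,-0.008,0,0,0, 0,0,0,0,0,0, 0,0,0,0,0,0]'
```

```text
time: 20.33 eef_pos: [0.5335, -0.0772, 0.0488] tcp_rot: [0.59, 0.807, -0.0, -0.0] contact_force: [-0.1, 1.1, -3.1] opening: 0.571 finger_force: 64.8 time: 20.58 eef_pos: [0.5338, -0.0773, 0.0473] tcp_rot: [0.59, 0.807, -0.0, -0.0] contact_force: [-1.1, 0.5, -3.3] opening: 0.574 finger_force: 64.9 time: 20.83
eef_pos: [0.5339, -0.0773, 0.047]
tcp_rot: [0.59, 0.807, -0.0, -0.0]
contact_force: [-3.0, 0.5, 4.5]
opening: 0.571
finger_force: 65.7
```

```bash
python3 -m handwheel '[0,0,0,0,0,0, 0,0,0,0,0,0, 0,0,0,0,0,0]' 0.8 >/dev/null
python3 -m handwheel '[-0.05,0.156,0,0,0,0, -0.05,0.156,0,0,0,0, -0.05,0.156,0,0,0,0, 0,0,0,0,0,0]' >/dev/null
python3 -m handwheel '[0,0,-0.018,0,0,0, 0,0,0,0,0,0, 0,0,0,0,0,0, 0,0,0,0,0,0]' 0.3; python3 g.py
python3 -m handwheel '[0.016,-0.051,0,0,0,0, 0.016,-0.051,0,0,0,0, 0.016,-0.051,0,0,0,0, 0.016,-0.051,0,0,0,0, 0.016,-0.051,0,0,0,0]' >/dev/null; python3 g.py
```

```text
time: 21.75
eef_pos: [0.5118, -0.0079, 0.0436]
tcp_rot: [0.591, 0.807, 0.0, 0.0]
contact_force: [0.3, 0.1, 0.2]
opening: 0.297
finger_force: 0.0
21.75 gx -138.1 gy 1.9 [0.3 0.1 0.2] 0.0
22.1667 gx -98.1 gy 1.4 [-0.8  2.5  0.9] 1.461302312090993
```

```bash
python3 -m handwheel '[0.012,-0.038,0,0,0,0, 0.012,-0.038,0,0,0,0, 0.012,-0.038,0,0,0,0, 0.012,-0.038,0,0,0,0]' >/dev/null; python3 g.py
python3 -m handwheel '[0.006,-0.019,0,0,0,0, 0.006,-0.019,0,0,0,0, 0.006,-0.019,0,0,0,0, 0,0,0,0,0,0]' >/dev/null; python3 g.py
python3 -m handwheel '[0.006,-0.019,0,0,0,0, 0.006,-0.019,0,0,0,0, 0,0,0,0,0,0]' >/dev/null; python3 g.py
```

```text
22.5 gx -74.6 gy 1.4 [-1.4  2.9  2. ] 1.6606793459504843
22.8333 gx -65.4 gy 1.4 [-0.5  1.   0.1] 0.24882823694497347
23.0833 gx -59.5 gy 1.3 [-0.2  1.2  0.3] 0.3839205577969551
```

```bash
python3 -m handwheel '[0.004,-0.012,0,0,0,0, 0.004,-0.012,0,0,0,0, 0,0,0,0,0,0]' >/dev/null; python3 g.py
python3 -m handwheel '[0.004,-0.012,0,0,0,0, 0,0,0,0,0,0]' >/dev/null; python3 g.py
python3 -m handwheel '[0.004,-0.012,0,0,0,0, 0,0,0,0,0,0]' >/dev/null; python3 g.py
python3 -m handwheel '[0.004,-0.012,0,0,0,0, 0,0,0,0,0,0]' >/dev/null; python3 g.py
```

```text
23.3333 gx -55.9 gy 1.3 [-0.3  0.8  1.3] 0.5405176623025909
23.5 gx -54.1 gy 1.3 [0.1 0.5 0.4] 0.6047185405623168
23.6667 gx -53.8 gy 1.3 [-1.5  7.7  2.9] 3.3513272926211357
23.8333 gx -53.7 gy 1.3 [-2.  12.   6.7] 6.30009320564568
```

It stopped at the step: gx is -53.7, as predicted, with a firm reaction. So it is good. Grip and draw off.

```bash
python3 -m handwheel '[-0.012,0.038,0.024,0,0,0, 0,0,0,0,0,0, 0,0,0,0,0,0, 0,0,0,0,0,0]' 0.85 >/dev/null
python3 -m handwheel '[0.038,-0.119,0,0,0,0, 0.038,-0.119,0,0,0,0, 0.038,-0.119,0,0,0,0, 0,0,0,0,0,0]' >/dev/null; python3 g.py
python3 -m handwheel '[0,0,0,0,0,0, 0,0,0,0,0,0, 0,0,0,0,0,0, 0,0,0,0,0,0, 0,0,0,0,0,0]' 0 60; python3 g.py
python3 -m handwheel '[-0.02,0.063,0,0,0,0, -0.04,0.126,0,0,0,0, -0.04,0.126,0,0,0,0, -0.035,0.11,0,0,0,0, 0,0,0,0,0,0]' >/dev/null; python3 g.py
python3 -m handwheel '[0,0,0.1,0,0,0, 0,0,0.25,0,0,0, 0,0,0.25,0,0,0, 0,0,0.25,0,0,0, 0,0,0,0,0,0]'; python3 g.py
```

```text
24.5 gx 3.6 gy 1.9 [ 0.7 -0.3  0.1] 0.0
time: 24.92
eef_pos: [0.5532, -0.1389, 0.0472]
tcp_rot: [0.59, 0.807, -0.0, 0.0]
contact_force: [-0.0, -0.4, 1.9]
opening: 0.572
finger_force: 65.7
24.9167 gx -0.7 gy 1.5 [-0.  -0.4  1.9] 65.65702110528946
25.3333 gx -70.7 gy 1.4 [-0.8  4.5  4.4] 65.90336680412292
time: 25.75
eef_pos: [0.537, -0.0764, 0.1825]
tcp_rot: [0.59, 0.807, 0.002, 0.007]
contact_force: [2.2, -0.5, -1.5]
opening: 0.572
finger_force: 65.2
25.75 gx -65.2 gy 5.1 [ 2.2 -0.5 -1.5] 65.22523730993271
```

```bash
python3 -m handwheel '[0.01,-0.15,0,0,0,-0.022, 0.01,-0.25,0,0,0,-0.022, 0.01,-0.25,0,0,0,-0.022, 0.01,-0.25,0,0,0,-0.022, 0.01,-0.25,0,0,0,-0.022]' >/dev/null
python3 -m handwheel '[0.01,-0.25,0,0,0,-0.022, 0.17,-0.08,0,0,0,-0.022, 0.17,-0.08,0,0,0,-0.022, 0.17,-0.08,0,0,0,-0.022, 0.17,-0.08,0,0,0,-0.022]' | tr '\n' ' '
python3 -m handwheel '[0.05,-0.06,0,0,0,0, 0,0,0,0,0,0, 0,0,0,0,0,0]'
python3 - <<'E'
from h import *
p,d,c=cap('wrist');cv2.imwrite('pics/w7.png',p)
E
```

```text
time: 26.58 eef_pos: [0.6437, -0.3335, 0.1711] tcp_rot: [0.721, 0.693, -0.0, -0.003] contact_force: [1.3, -0.1, -2.4] opening: 0.57 finger_force: 65.1 time: 26.83
eef_pos: [0.6505, -0.3417, 0.1714]
tcp_rot: [0.72, 0.694, -0.0, -0.003]
contact_force: [-0.2, 0.4, -2.8]
opening: 0.573
finger_force: 65.1
```

View pics/w7.png

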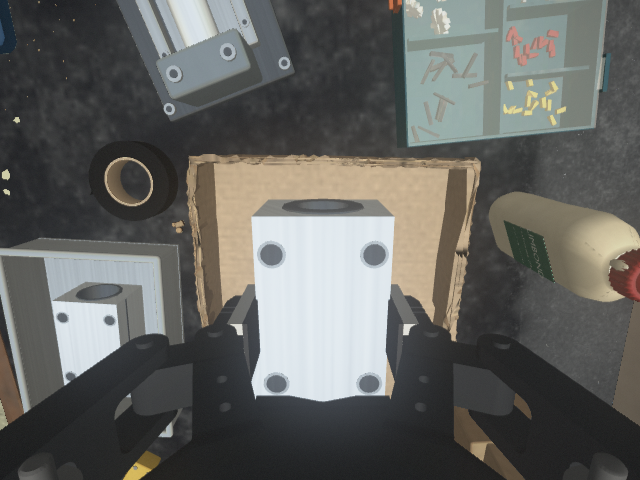

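The housing is over the near half of the tray. The inner rim's far edge is at v≈166, from u≈212 to u≈467. Checking the clearance.

```bash
python3 - <<'E'
from h import *
c=imaging.get_calibration('wrist')
for u,v in((212,166),(467,168),(205,157),(478,160)): print(ray(c,u,v,.051)[:2]*1000)
E
```

```text
[ 576.56551791 -286.53461775]
[ 749.76189602 -294.20257489]
[ 572.53771509 -280.42165391]
[ 756.80271608 -289.1546022 ]
```

```bash
python3 -m handwheel '[0.04,-0.065,-0.1,0,0,0, 0,0,-0.24,0,0,0, 0,0,-0.24,0,0,0, 0,0,-0.2,0,0,0, 0,0,0,0,0,0]' >/dev/null
python3 -m handwheel '[0,0,-0.02,0,0,0, 0,0,0,0,0,0, 0,0,0,0,0,0]' | tr '\n' ' '
python3 -m handwheel '[0,0,-0.02,0,0,0, 0,0,0,0,0,0, 0,0,0,0,0,0]' | tr '\n' ' '
python3 -m handwheel '[0,0,-0.016,0,0,0, 0,0,0,0,0,0, 0,0,0,0,0,0]'
```

```text
time: 27.55 eef_pos: [0.6591, -0.3532, 0.0583] tcp_rot: [0.72, 0.694, 0.001, 0.003] contact_force: [0.1, -0.9, -2.8] opening: 0.57 finger_force: 65.1 time: 27.8 eef_pos: [0.6581, -0.3526, 0.0531] tcp_rot: [0.72, 0.694, 0.0, 0.001] contact_force: [-0.3, -0.7, -2.3] opening: 0.569 finger_force: 65.1 time: 28.05
eef_pos: [0.6574, -0.3521, 0.0489]
tcp_rot: [0.72, 0.694, -0.0, -0.0]
contact_force: [-0.3, -0.1, -4.2]
opening: 0.569
finger_force: 65.1
```

```bash
python3 -m handwheel '[0,0,-0.03,0,0,0, 0,0,0,0,0,0, 0,0,0,0,0,0]' | tr '\n' ' '
python3 -m handwheel '[0,0,-0.016,0,0,0, 0,0,0,0,0,0, 0,0,0,0,0,0]' | tr '\n' ' '
python3 -m handwheel '[0,0,-0.008,0,0,0, 0,0,0,0,0,0, 0,0,0,0,0,0]'
```

```text
time: 28.3 eef_pos: [0.6572, -0.352, 0.0438] tcp_rot: [0.72, 0.694, -0.0, -0.001] contact_force: [0.7, -0.2, -2.4] opening: 0.574 finger_force: 65.1 time: 28.55 eef_pos: [0.6574, -0.3522, 0.042] tcp_rot: [0.72, 0.694, -0.0, -0.0] contact_force: [0.3, -0.0, -3.4] opening: 0.571 finger_force: 65.1 time: 28.8
eef_pos: [0.6577, -0.3524, 0.0413]
tcp_rot: [0.72, 0.694, 0.0, 0.0]
contact_force: [0.1, -0.6, -3.5]
opening: 0.572
finger_force: 65.1
```

```bash
python3 -m handwheel '[0,0,-0.008,0,0,0, 0,0,0,0,0,0, 0,0,0,0,0,0]' | tr '\n' ' '
python3 -m handwheel '[0,0,0,0,0,0, 0,0,0,0,0,0, 0,0,0,0,0,0]' 0.8 | tr '\n' ' '
python3 -m handwheel '[0,0,0.1,0,0,0, 0,0,0.2,0,0,0, 0,0,0.25,0,0,0, 0,0,0.25,0,0,0, 0,0,0.1,0,0,0]' | tr '\n' ' '
python3 -m handwheel '[-0.2,0,0,0,0,0, -0.2,0,0,0,0,0, -0.2,0,0,0,0,0, 0,0,0,0,0,0, 0,0,0,0,0,0]'
python3 - <<'E'
from h import *
p,d,c=cap('wrist');cv2.imwrite('pics/w8.png',p)
for n in('side','scene'):
    p,d,c=cap(n);P=cloud(d,c)
    m=((abs(P[...,2]-.044)<.006)&(p.min(-1)>120)&(np.ptp(p.astype(int),-1)<40)&(P[...,1]<-.25)).astype(np.uint8)
    k,l,st,ce=cv2.connectedComponentsWithStats(m)
    for i in range(1,k):
        if st[i,4]>90:
            q=P[l==i];r=cv2.minAreaRect((q[:,:2]*1000).astype(np.float32));print(n,st[i,4],np.round(r[0],1),np.round(r[1],1),round(r[2],1),np.median(q[:,2]).round(4),np.percentile(q[:,2],[5,95]).round(4))
    if n=='side': cv2.imwrite('pics/s8.png',p)
E
```

```text
time: 29.05 eef_pos: [0.6577, -0.3524, 0.0412] tcp_rot: [0.72, 0.694, -0.0, 0.0] contact_force: [-2.4, 1.7, 4.1] opening: 0.575 finger_force: 66.0 time: 29.3 eef_pos: [0.6579, -0.3525, 0.0399] tcp_rot: [0.72, 0.694, 0.0, 0.001] contact_force: [0.6, 1.1, 0.4] opening: 0.802 finger_force: 0.0 time: 29.72 eef_pos: [0.6601, -0.354, 0.1837] tcp_rot: [0.72, 0.694, 0.001, 0.006] contact_force: [0.5, -0.8, 1.9] opening: 0.802 finger_force: 0.0 time: 30.13
eef_pos: [0.5665, -0.3522, 0.1751]
tcp_rot: [0.721, 0.693, 0.0, 0.0]
contact_force: [0.2, -0.3, 0.7]
opening: 0.8
finger_force: 0.0
side 285 [ 656.4 -354. ] [86.5 52.8] 85.1 0.0438 [0.039  0.0492]
side 116 [ 506.6 -433.5] [165.8  35.5] 89.4 0.0434 [0.0383 0.0487]
side 307 [ 456.9 -429.4] [85.2 50.1] 84.1 0.0434 [0.0385 0.0491]
side 295 [ 605.8 -466.2] [86.3 50.4] 75.1 0.0437 [0.039  0.0485]
scene 102 [ 873.1 -631. ] [67.2 14.5] 87.5 0.0445 [0.0391 0.0493]
scene 401 [ 655.8 -350.3] [82.1 54. ] 88.4 0.0438 [0.0399 0.0464]
scene 498 [ 604.5 -462.4] [83.3 56.9] 74.4 0.0437 [0.0395 0.0464]
scene 637 [ 455.4 -426.9] [166.1 131.5] 84.8 0.0434 [0.0389 0.0465]
scene 586 [ 456.6 -426.9] [82.9 57.4] 85.6 0.0426 [0.0397 0.0452]
```

View pics/s8.png

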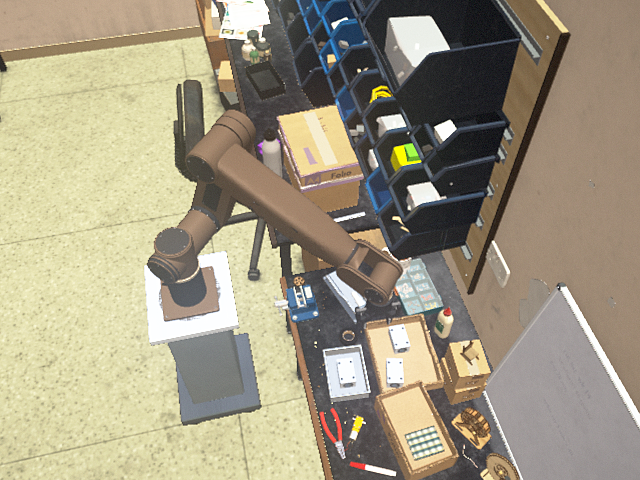

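The side view shows the worn housing flat in the bin at (346,372), the good one at (400,338) beside the earlier one at (395,372), and the arm clear. Handing in.

```bash
python3 -c "
from plant import ctrl
print(ctrl.sign_off())"
```

```text
the job is handed in; nothing more can be done
None
```

The job is handed in: the left-bench housing ran to the shoulder (worn) and lies in the metal bin, the right-bench one stopped at the step (good) and lies in the tray beside the earlier one; the sign-off gave no verdict.

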